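# Finish the slat crib and hold the ball dish over it, a quarter turn round

## Robot

A 7-joint arm with a two-finger parallel gripper is mounted at the origin on a cart in front of the work surface, level with it; the furniture and walls round the work are solid. World frame = base frame: x ahead of the robot, y to its left, z up, the work surface at z = 0. Lengths are in m, angles in rad, forces in N, time in s.
With the tool pointing down it reaches from about 0.425 to 0.875 m from the base axis. Payload 8.4 kg.
Tool frame: the origin (TCP) lies at the very end of the fingers, on their centre line; the grasp point (between the pads) lies 19 mm behind it; z points along the fingers, y is the line along which they close (so a half turn about z gives the same grasp; the last joint's range is limited). The gripper opens to 85 mm and grips with 20 to 120 N. Pads are 22 mm wide; open, the fingers measure 114 mm over their backs; the gripper's body (76 mm by 85 mm) begins 54 mm behind the grasp point. The pads swing forward as they close: fully open they stand 13 mm farther back than shut.
Start: joints at [-1.367, 0.333, 0.04, 1.465, -0.013, 1.343, -0.059], TCP at [0.194, 0.62, 0.231] pointing down, gripper open.
Joint ranges: [-2.58, 2.58], [-0.38, 2.09], [-1.3, 1.39], [0.25, 2.4], [-1.5, 4.64], [0.08, 2.09], [-2.65, 2.65]. Speed limits (rad/s): [2.22, 2.22, 2.79, 2.79, 3.14, 3.14, 3.14].

## Interface

Orientations are given as a unit quaternion [x, y, z, w].
In Python, from cell import observe, snapshot, job_done gives the robot as it stands. The module is installed in compiled form; this text tells all that it offers.
- The arm moves only by the tool apply_moves, never from a script. Its argument "deltas" is text: rows parted by semicolons, each of 5 numbers parted by spaces: the shift along the tool's x, y, z in mm, then the turn about the tool's z in degrees, then the finger opening in mm, from 0 to 85.4. In form: tx ty tz yaw hand; .... A call has 1 to 5 rows; each row shifts and turns the commanded pose from where the row before left it, along the tool's axes as they then stand; what a row does not reach is not made up. A row lasts 1/12 s, in which the tool goes at most 41.7 mm and 7.16 degrees, less where a joint would pass 70% of its speed; a pose out of reach is approached as far as the arm can. A call is refused whole if a number of a shift passes 41.7 or a number of a turn 7.16, either way. A call with a gripper value outside its range is refused whole. The fingers move at their own pace and stop on an object; "squeeze" is the grip in N (left out, the last holds). Time passes only in rows, so rows that do not move let the fingers close. It gives the time, the measured TCP pose, the force, the opening and the grip force at its end, in the units of the state.
- observe(): the state, without advancing time (a new reading comes with each control period).
- snapshot(name): name is "scene" or "top" or "wrist"; returns a dict with "pixels" (400x640x3 uint8, blue, green, red), "range_z" (400x640 float32, m along the optical axis (not along the pixel's ray), 0 where there is no reading), "fx", "fy", "cx", "cy" (pixels), "extrinsics" (4x4, takes a point from camera to world coordinates); the wrist camera has in their place "tool_from_camera" (4x4, takes a point from camera to tool coordinates, whose origin is the TCP and whose axes are the flange's). Camera axes: x right, y up, looking along -z (the intrinsics and any distortion apply to the point x, -y, -z); pixel columns grow to the right and rows downward; lengths in m; the calibration is good to about 2 mm. A picture is of the moment at which its call begins: read the wrist's pose just before it.
- job_done(): hands the job in; it is judged then, once.
The state is a dict: "time": time; "q": joint angles; "joint_velocities": joint speeds; "joint_torque": joint torques, N m; "ee_pos": TCP position; "orientation": TCP orientation; "wrist_force": force on the tool from outside, world axes, zero at the start; "moment": the same for the moment, N m; "finger_gap": finger opening in m; "grip_force": force on a finger pad.
Only numpy, scipy, OpenCV 4.12 (cv2) and the standard library are available. Lean on these libraries where they do the work, as an engineer would, in place of code of your own. Each camera call takes 0.05 s, during which the arm holds its last target. There are 200 camera calls.

## Task

Finish the little crib for the ball dish: lay the two loose slats flat across the two fixed ones, side by side and square to them, one flush with each end of the fixed slats. Then take the dish by its bridge handle, lift it straight up, and in the air turn it a quarter turn (either way) so that the handle runs crosswise to the top slats; finish while still holding it, still and level, about 5 cm clear above the middle of the crib. Keep the dish level and the loose steel ball in its middle all the while, do not touch the ball, and leave the other things where they stand.

Things in the scene. Friction and masses are not known exactly. Their poses are not given: they have to be found in the camera images.
- crib_foot: fixed plywood pad, 130 x 130 x 8 mm, on the work surface, with two dark slats (110 x 30 x 12 mm) pinned on it. Origin: centre of its underside. The fixed slats run along its x axis at y = +36 and -36 mm, ends at x = +55 and -55 mm, tops 20 mm above the origin. The loose slats belong on them along its y axis, centred at x = +40 and -40 mm, y = 0
- slat_a: loose dark wooden slat, 30 x 110 x 12 mm (x, y, z), long along its y axis, about 24 g, lying flat. Origin: centre of its underside. The two loose slats are alike; either may lie at either end
- slat_b: the other loose slat, same size and axes
- ball_dish: round wooden dish, 124 mm across, 30 mm high, about 0.25 kg; origin: centre of its underside, z up. Its bridge handle is a dark level bar along its y axis over the middle, 14 mm wide and high, 134 mm long, bar centre 97 mm above the origin, on brass posts at y = +58 and -58 mm. At the start the bar is within 0.15 rad of parallel to the pad's y axis. The inside slopes up about 11 degrees
- dish_centre (a point): point in the dish on its centre line, 22.7 mm above its underside: where the ball's centre rests when the ball is in the middle
- ball_center (a point): centre of the loose steel ball, 24 mm in diameter, 57 g, that rests in the middle of the dish and rolls if the dish tilts or is jerked; its top is about 35 mm above the dish's underside
- screw_cup: bystander: open tin cup of screws, 69 mm across, 54 mm high; origin: centre of its underside
- tape_measure: bystander: yellow tape measure, 38 x 101 x 68 mm; origin: centre of its underside
- brass_block: bystander: brass setup block, 25 x 51 x 25 mm; origin: centre of its underside
- ball: the same ball as a body; its origin may be off its centre, so use ball_center for its place

How it is judged:
By the outcome, as a careful person would: the job done as asked, in the order asked, and still so for the second after the job is handed in, while the arm keeps its last pose, push and grip.
It also fails if it takes over 61 s, if anything falls off the work surface, if the arm or the gripper's body presses on something with over 40 N, if the wrist force passes 120 N, or if a joint passes its speed limit or range.

## Working session

There is one attempt and no reset: what is moved stays moved. The work goes in short steps, Python scripts to look and compute and a tool call to move; the robot and the scene stay as the last step left them, time stands still between calls to the robot, and variables do not carry over. Pictures are saved under pics/ and viewed, at most 10 in all, crops included, and the job is handed in when it is done.

Besides the shell and the picture viewer there is one more tool, called after "Emit:" as name(argument=value, ...), one argument or row to a line, values as JSON. apply_moves: Moves the arm, as the interface text tells. Its arguments: {"type":"object","properties":{"deltas":{"type":"string"},"squeeze":{"type":"number"}},"required":["deltas"]}

```bash
mkdir -p pics; cat > h.py <<'E'
import numpy as np, cv2
from cell import observe, snapshot
def world(s,T=None):
    z=s["range_z"].astype(float); h,w=z.shape
    u,v=np.meshgrid(np.arange(w),np.arange(h))
    P=np.stack([(u-s["cx"])/s["fx"]*z,-(v-s["cy"])/s["fy"]*z,-z,np.ones_like(z)],-1)
    return (P@(s["extrinsics"] if T is None else T).T)[...,:3]
E
python3 - <<'E'
from h import *
o=observe();print({k:np.round(v,3).tolist() for k,v in o.items()})
ims=[]
for n in("scene","top"):
    s=snapshot(n);np.savez("pics/%s0.npz"%n,**s);cv2.imwrite("pics/%s0.png"%n,s["pixels"]);print(n,{k:s[k] for k in s if k not in("pixels","range_z")})
E
```

```text
{'time': 0.0, 'q': [-1.367, 0.334, 0.04, 1.466, -0.013, 1.343, -0.059], 'joint_velocities': [0.001, -0.002, 0.0, 0.0, -0.001, -0.0, 0.0], 'joint_torque': [0.0, -65.853, 1.366, -40.559, 0.017, 0.012, -0.0], 'ee_pos': [0.194, 0.62, 0.23], 'orientation': [0.151, 0.989, -0.001, -0.0], 'wrist_force': [0.2, 0.298, 0.113], 'moment': [0.033, 0.022, 0.022], 'grip_force': 0.0, 'finger_gap': 0.085}
scene {'fx': 410.968963790453, 'fy': 410.968963790453, 'cx': 315.7175796668844, 'cy': 205.6650989386084, 'extrinsics': array([[ 0.63366368,  0.29266518, -0.71611272, -0.2799632 ],
       [-0.77335357,  0.26341223, -0.57666129, -0.71224763],
       [ 0.01986417,  0.91921765,  0.39324843,  0.52135996],
       [ 0.        ,  0.        ,  0.        ,  1.        ]])}
top {'fx': 454.73907708261544, 'fy': 454.73907708261544, 'cx': 314.0793800063784, 'cy': 198.64872163829878, 'extrinsics': array([[ 0.02019357,  0.9940938 , -0.106629  ,  0.39558764],
       [-0.9995999 ,  0.01796173, -0.02185003, -0.0574094 ],
       [-0.01980574,  0.10702757,  0.99405877,  1.39928239],
       [ 0.        ,  0.        ,  0.        ,  1.        ]])}
```

View pics/top0.png

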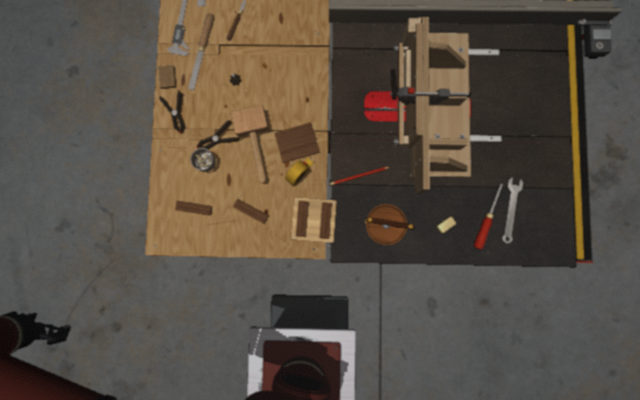

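View pics/scene0.png

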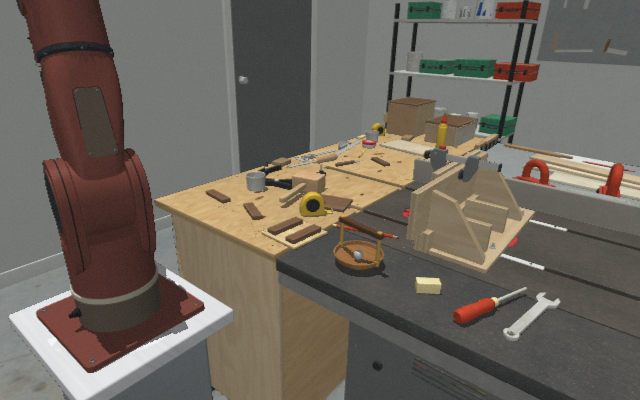

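The top view shows slats at about (193,208) and (251,211), the pad at (314,220), the dish at (388,225) with its bar running left to right, the tape at (299,172) and the cup at (205,160). The scene view agrees.

```bash
python3 - <<'E'
from h import *
s=dict(np.load("pics/top0.npz"));W=world(s)
b=s["pixels"].astype(int)
def p(u,v): print((u,v),np.round(W[v,u],3),b[v,u])
for q in[(193,208),(251,211),(303,220),(314,240),(314,220),(326,220),(388,225),(230,190),(350,240),(400,224),(447,225),(299,172),(205,160)]:p(*q)
for n,(u0,v0,u1,v1) in dict(a=(168,195,222,222),b=(228,193,275,228),fixL=(292,198,315,245),fixR=(314,198,337,245)).items():
    r=s["pixels"][v0:v1,u0:u1]; g=r.max(2)
    t,m=cv2.threshold(g,0,255,cv2.THRESH_BINARY_INV+cv2.THRESH_OTSU)
    c=max(cv2.findContours(m,0,2)[0],key=cv2.contourArea); R=cv2.minAreaRect(c)
    bx=cv2.boxPoints(R)+[u0,v0]
    # rays onto plane
    h={'a':.012,'b':.012}.get(n,.02)
    d=np.c_[(bx[:,0]-s["cx"])/s["fx"],-(bx[:,1]-s["cy"])/s["fy"],-np.ones(4)]@s["extrinsics"][:3,:3].T
    o=s["extrinsics"][:3,3]; P=o+d*((h-o[2])/d[:,2])[:,None]
    e=P[1]-P[0],P[2]-P[1]; L=max(e,key=lambda x:np.linalg.norm(x))
    print(n,t,P.mean(0).round(3),[np.linalg.norm(x).round(3) for x in e],np.degrees(np.arctan2(L[1],L[0])).round(1)%180)
E
```

```text
(193, 208) [0.509 0.346 0.008] [38 57 85]
(251, 211) [0.503 0.165 0.016] [40 60 88]
(303, 220) [0.478 0.005 0.015] [40 58 83]
(314, 240) [ 0.418 -0.029  0.005] [ 98 140 171]
(314, 220) [ 0.479 -0.028  0.008] [111 157 189]
(326, 220) [ 0.479 -0.065  0.021] [38 54 79]
(388, 225) [ 0.467 -0.25   0.032] [53 54 61]
(230, 190) [0.567 0.234 0.007] [ 76 116 149]
(350, 240) [ 0.42  -0.139 -0.002] [42 43 47]
(400, 224) [ 0.467 -0.274  0.104] [21 33 54]
(447, 225) [ 0.471 -0.429  0.023] [117 166 186]
(299, 172) [0.618 0.018 0.064] [ 45 138 175]
(205, 160) [0.658 0.313 0.02 ] [100 111 117]
a 120.0 [0.51  0.343 0.012] [np.float64(0.031), np.float64(0.116)] 82.1
b 118.0 [0.508 0.164 0.012] [np.float64(0.044), np.float64(0.115)] 64.6
fixL 127.0 [0.482 0.008 0.02 ] [np.float64(0.109), np.float64(0.034)] 175.7
fixR 121.0 [ 0.479 -0.062  0.02 ] [np.float64(0.11), np.float64(0.029)] 177.0
```

```bash
cat >> h.py <<'E'
from scipy.spatial.transform import Rotation as R
def yaw(o): y=R.from_quat(o["orientation"]).apply([0,1,0]); return np.degrees(np.arctan2(y[1],y[0]))
def plan(p,a,n,hand):
    """rows to go to TCP p (m), tool-y at world angle a (deg), in n rows"""
    o=observe();y0=yaw(o); d=(np.array(p)-o["ee_pos"])*1000/n
    da=(a-y0+180)%360-180; rows=[]
    for i in range(n):
        t=np.radians(y0+da*i/n); ty=np.array([np.cos(t),np.sin(t),0]); tx=np.cross(ty,[0,0,-1])
        rows.append("%.1f %.1f %.1f %.2f %g"%(d@tx,d@ty,-d[2],-da/n,hand))
    print("t=%.2f now"%o["time"],np.round(o["ee_pos"],4),round(y0,1),"F",np.round(o["wrist_force"],1))
    print(";\n".join(rows))
E
python3 -c "
from h import *
plan([.47,.22,.32],0,14,85)"
```

```text
t=0.10 now [0.1937 0.62   0.2305] 72.7 F [ 0.1 -0.2  0.2]
-27.4 -21.4 -6.4 5.19 85;
-29.2 -18.8 -6.4 5.19 85;
-30.8 -16.1 -6.4 5.19 85;
-32.1 -13.3 -6.4 5.19 85;
-33.2 -10.3 -6.4 5.19 85;
-34.0 -7.3 -6.4 5.19 85;
-34.5 -4.2 -6.4 5.19 85;
-34.7 -1.0 -6.4 5.19 85;
-34.7 2.1 -6.4 5.19 85;
-34.3 5.2 -6.4 5.19 85;
-33.7 8.3 -6.4 5.19 85;
-32.8 11.3 -6.4 5.19 85;
-31.7 14.3 -6.4 5.19 85;
-30.2 17.1 -6.4 5.19 85
```

Emit:
apply_moves(
  deltas="-27.4 -21.4 -6.4 5.2 85; -29.2 -18.8 -6.4 5.2 85; -30.8 -16 -6.4 5.2 85; -32 -13.3 -6.4 5.2 85; -33.2 -10.3 -6.4 5.2 85",
)

```text
time: 0.52
ee_pos: [0.2931, 0.4759, 0.2632]
orientation: [0.371, 0.928, -0.0, -0.0]
wrist_force: [1.6, 0.3, -0.8]
finger_gap: 0.0849
grip_force: 0.0
```

Emit:
apply_moves(
  deltas="-34 -7.3 -6.4 5.2 85; -34.5 -4.2 -6.4 5.2 85; -34.7 -1 -6.4 5.2 85; -34.7 2 -6.4 5.2 85; -34.3 5.2 -6.4 5.2 85",
)

```text
time: 0.93
ee_pos: [0.3914, 0.3327, 0.2954]
orientation: [0.571, 0.821, -0.0, -0.0]
wrist_force: [1.2, -1.1, 0.8]
finger_gap: 0.0846
grip_force: 0.0
```

Emit:
apply_moves(
  deltas="-33.7 8.3 -6.4 5.2 85; -32.8 11.3 -6.4 5.2 85; -31.7 14.3 -6.4 5.2 85; -30 17 -6.4 5.2 85; 0 0 0 0 85",
)

```text
time: 1.35
ee_pos: [0.4734, 0.2132, 0.3223]
orientation: [0.713, 0.701, 0.001, 0.001]
wrist_force: [0.1, -1.7, -0.9]
finger_gap: 0.0851
grip_force: 0.0
```

```bash
python3 - <<'E'
from h import *
o=observe();print(o["ee_pos"],yaw(o),o["time"],np.round(o["q"],2),np.abs(o["joint_velocities"]).max())
s=snapshot("wrist");np.savez("pics/w1.npz",pos=o["ee_pos"],quat=o["orientation"],**s);cv2.imwrite("pics/w1.png",s["pixels"]);print(s["tool_from_camera"].round(3),s["fx"],list(s))
E
```

```text
[0.47344368 0.21318558 0.32234629] -1.0133808316912658 1.35 [-0.96  0.01  0.46  1.65 -0.    1.47 -0.52] 0.08538534199895087
[[ 0.001  0.962  0.272  0.07 ]
 [ 1.    -0.001 -0.     0.001]
 [ 0.     0.272 -0.962 -0.143]
 [ 0.     0.     0.     1.   ]] 303.07910646703857 ['pixels', 'range_z', 'fx', 'fy', 'cx', 'cy', 'tool_from_camera']
```

View pics/w1.png

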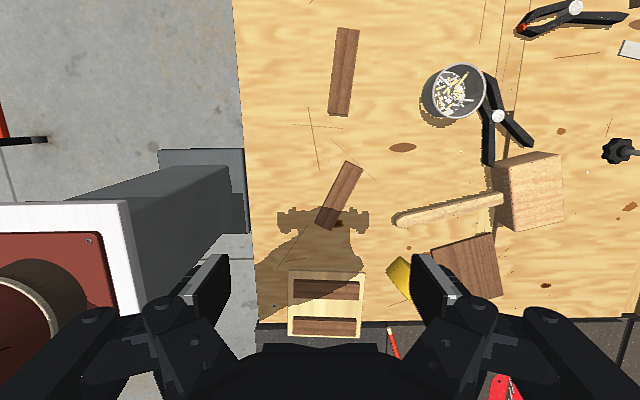

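The wrist view shows slat a at (343,70), slat b at (340,195), partly in the arm's shadow, and the pad at (325,305) with fixed slats at (326,289) and (326,325).

```bash
python3 - <<'E'
from h import *
s=dict(np.load("pics/w1.npz"));b=s["pixels"];hsv=cv2.cvtColor(b,cv2.COLOR_BGR2HSV);lab=cv2.cvtColor(b,cv2.COLOR_BGR2LAB)
T=np.eye(4);T[:3,:3]=R.from_quat(s["quat"]).as_matrix();T[:3,3]=s["pos"];W=world(s,T@s["tool_from_camera"])
for n,u,v in[("a",343,70),("b lit",350,177),("b shade",333,212),("table",370,110),("tab shade",310,225),("padshade",300,285),("pad",325,306),("fixL",326,289),("fixLshade",300,285),("fixR",326,326),("padR",357,300)]:
    print(n,b[v,u],hsv[v,u],lab[v,u],W[v,u].round(4))
E
```

```text
a [ 83 116 158] [ 13 121 158] [133 140 153] [0.5093 0.3485 0.0139]
b lit [ 85 119 164] [ 13 123 164] [137 141 154] [0.5206 0.1992 0.0126]
b shade [50 68 92] [ 13 116  92] [ 79 136 143] [0.4946 0.1446 0.0138]
table [133 197 235] [ 19 111 235] [208 133 165] [5.501e-01 2.958e-01 5.000e-04]
tab shade [ 65  98 123] [ 17 120 123] [110 133 150] [ 4.577e-01  1.188e-01 -4.000e-04]
padshade [40 55 77] [ 12 123  77] [ 64 135 141] [0.4394 0.022  0.0208]
pad [173 230 250] [ 22  79 250] [234 127 158] [ 0.4803 -0.0265  0.009 ]
fixL [45 65 87] [ 14 123  87] [ 75 135 144] [0.4821 0.014  0.0212]
fixLshade [40 55 77] [ 12 123  77] [ 64 135 141] [0.4394 0.022  0.0208]
fixR [ 81 116 159] [ 13 125 159] [134 141 154] [ 0.4814 -0.0581  0.0205]
padR [110 149 189] [ 15 107 189] [165 138 154] [ 0.5355 -0.0162  0.0081]
```

```bash
cat >> h.py <<'E'
def wrist(tag):
    o=observe();s=snapshot("wrist");cv2.imwrite("pics/%s.png"%tag,s["pixels"]);np.savez("pics/%s.npz"%tag,pos=o["ee_pos"],quat=o["orientation"],**s);return dict(np.load("pics/%s.npz"%tag))
def camT(s):
    T=np.eye(4);T[:3,:3]=R.from_quat(s["quat"]).as_matrix();T[:3,3]=s["pos"];return T@s["tool_from_camera"]
def ray(s,uv,h):
    T=camT(s);uv=np.asarray(uv,float).reshape(-1,2);d=np.c_[(uv[:,0]-s["cx"])/s["fx"],-(uv[:,1]-s["cy"])/s["fy"],-np.ones(len(uv))]@T[:3,:3].T
    return T[:3,3]+d*((h-T[2,3])/d[:,2])[:,None]
def slat(s,box,h):
    """dark slat in pixel box u0,v0,u1,v1 by colour and height; top at h"""
    u0,v0,u1,v1=box;r=cv2.GaussianBlur(s["pixels"],(3,3),0)[v0:v1,u0:u1].astype(float);z=world(s,camT(s))[v0:v1,u0:u1,2]
    m=((r[...,1]/r[...,2]<.772)&(abs(z-h)<.0055)).astype(np.uint8);m=cv2.morphologyEx(cv2.morphologyEx(m,cv2.MORPH_CLOSE,np.ones((5,5))),cv2.MORPH_OPEN,np.ones((3,3)))
    c=max(cv2.findContours(m,0,1)[0],key=cv2.contourArea).reshape(-1,2)+[u0,v0]
    P=ray(s,c,h)[:,:2]; rc=cv2.minAreaRect((P*1e3).astype(np.float32)); bx=cv2.boxPoints(rc); e=[bx[1]-bx[0],bx[2]-bx[1]];L=max(e,key=np.linalg.norm)
    a=np.degrees(np.arctan2(L[1],L[0]))%180
    print("slat centre mm",np.round(rc[0],1),"size",np.round(rc[1],1),"angle",round(a,2));return np.array(rc[0]),a
E
python3 - <<'E'
from h import *
s=dict(np.load("pics/w1.npz"))
for b,h in[((320,20,370,125),.012),((308,150,375,240),.012),((287,272,368,303),.02),((287,312,364,338),.02)]: slat(s,b,h)
E
```

```text
slat centre mm [509.  345.8] size [109.8  29.2] angle 82.24
slat centre mm [501.8 168.8] size [110.   30.4] angle 63.14
slat centre mm [482.4  12.3] size [ 32.5 107.1] angle 176.64
slat centre mm [477.8 -61. ] size [ 36.7 107.5] angle 175.63
```

```bash
python3 - <<'E'
from h import *
s=dict(np.load("pics/w1.npz"));W=world(s,camT(s));m=(W[...,2]>.025)&(W[...,2]<.08)&(abs(W[...,0]-.61)<.07)&(abs(W[...,1]-.02)<.08)
print("tape",W[m].min(0),W[m].max(0))
plan([.5018,.1688,.045],-26.9,8,60)
E
```

```text
tape [0.58281575 0.01458921 0.02526938] [0.61358066 0.06374072 0.06824376]
t=1.40 now [0.4716 0.2164 0.3216] -0.6 F [-0.8  0.6  0.4]
-5.9 3.8 34.6 3.29 60;
-5.7 4.2 34.6 3.29 60;
-5.4 4.5 34.6 3.29 60;
-5.2 4.8 34.6 3.29 60;
-4.9 5.1 34.6 3.29 60;
-4.6 5.4 34.6 3.29 60;
-4.3 5.6 34.6 3.29 60;
-3.9 5.8 34.6 3.29 60
```

Emit:
apply_moves(
  deltas="-5.9 3.8 34.6 3.3 60; -5.7 4.2 34.6 3.3 60; -5.4 4.5 34.6 3.3 60; -5.2 4.8 34.6 3.3 60; -4.9 5.1 34.6 3.3 60",
)

```text
time: 1.82
ee_pos: [0.4878, 0.1911, 0.1461]
orientation: [0.802, 0.597, -0.0, -0.0]
wrist_force: [0.0, 0.4, 0.6]
finger_gap: 0.06
grip_force: 0.0
```

Emit:
apply_moves(
  deltas="-4.6 5.4 34.6 3.3 60; -4.3 5.6 34.6 3.3 60; -3.9 5.8 34.6 3.3 60; 0 0 0 0 60; 0 0 0 0 60",
)

```text
time: 2.23
ee_pos: [0.4983, 0.1725, 0.0428]
orientation: [0.85, 0.527, -0.002, 0.0]
wrist_force: [0.8, 0.9, 1.1]
finger_gap: 0.0601
grip_force: 0.0
```

```bash
python3 -c "
from h import *
plan([.5018,.1688,.004],-26.9,2,60)
plan([.5018,.1688,.004],-26.9,1,60)"
```

```text
t=2.23 now [0.4983 0.1725 0.0428] -26.4 F [0.8 0.9 1.1]
-0.9 2.4 19.4 0.23 60;
-0.9 2.4 19.4 0.23 60
t=2.23 now [0.4983 0.1725 0.0428] -26.4 F [0.8 0.9 1.1]
-1.8 4.7 38.8 0.47 60
```

Emit:
apply_moves(
  deltas="-1 2.3 19.4 0.2 60; -1 2.3 19 0.2 60; 0 0 0 0 60; 0 0 0 0 40; 0 0 0 0 20",
  squeeze=30,
)

```text
time: 2.65
ee_pos: [0.5042, 0.17, 0.0078]
orientation: [0.852, 0.524, 0.001, -0.0]
wrist_force: [0.0, -0.1, -0.2]
finger_gap: 0.0366
grip_force: 0.0
```

Emit:
apply_moves(
  deltas="0 0 0 0 20; 0 0 0 0 20; 0 0 0 0 20",
)

```text
time: 2.9
ee_pos: [0.5043, 0.17, 0.0079]
orientation: [0.852, 0.523, 0.002, -0.0]
wrist_force: [-1.7, 0.3, 7.2]
finger_gap: 0.0289
grip_force: 29.1
```

```bash
python3 -c "
from h import *
plan([.48,-.02,.15],-4,6,20)"
```

```text
t=2.90 now [0.5043 0.17   0.0079] -26.9 F [-1.7  0.3  7.2]
-30.1 10.7 -23.7 -3.82 20;
-30.7 8.7 -23.7 -3.82 20;
-31.2 6.6 -23.7 -3.82 20;
-31.6 4.5 -23.7 -3.82 20;
-31.8 2.4 -23.7 -3.82 20;
-31.9 0.3 -23.7 -3.82 20
```

```bash
python3 -c "
from h import *
plan([.58,.05,.2],-4,7,20)"
```

```text
t=2.90 now [0.5043 0.17   0.0079] -26.9 F [-1.7  0.3  7.2]
-10.4 17.4 -27.4 -3.27 20;
-11.4 16.8 -27.4 -3.27 20;
-12.3 16.1 -27.4 -3.27 20;
-13.2 15.4 -27.4 -3.27 20;
-14.1 14.6 -27.4 -3.27 20;
-14.9 13.8 -27.4 -3.27 20;
-15.6 12.9 -27.4 -3.27 20
```

Emit:
apply_moves(
  deltas="0 0 -30 0 20; -10.4 17.4 -30 -3.3 20; -11.4 16.8 -30 -3.3 20; -12.3 16.1 -30 -3.3 20; -13.2 15.4 -30 -3.3 20",
)

```text
time: 3.32
ee_pos: [0.547, 0.0996, 0.159]
orientation: [0.786, 0.619, 0.001, 0.0]
wrist_force: [1.9, 0.7, -1.2]
finger_gap: 0.0284
grip_force: 30.1
```

Emit:
apply_moves(
  deltas="-14.1 14.6 -30 -3.3 20; -14.9 13.8 -12 -3.3 20; -15.6 12.9 0 -3 20; 0 0 0 0 20; 0 0 0 0 20",
)

```text
time: 3.73
ee_pos: [0.5795, 0.0478, 0.1991]
orientation: [0.733, 0.68, 0.001, 0.0]
wrist_force: [-0.3, 0.5, -0.3]
finger_gap: 0.0286
grip_force: 30.1
```

```bash
python3 - <<'E'
from h import *
s=wrist("w2");o=observe();print(s["pos"],yaw(o),o["finger_gap"],o["grip_force"])
E
```

```text
[0.57952057 0.04777438 0.19914857] -4.215679572037275 0.028574091644122487 30.1375150680542
```

View pics/w2.png

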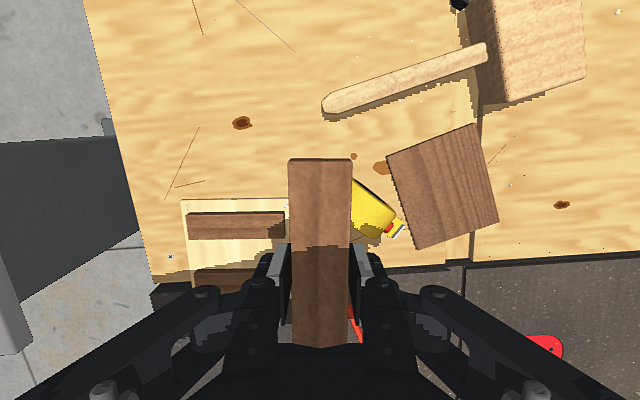

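The view shows the held slat at (320,250), the pad's left part at (235,240) partly hidden by the fingers, and the tape at (375,210). I'll shift to -y for a clear view.

Emit:
apply_moves(
  deltas="-34 -3 0 0 20; -34 -3 0 0 20; -34 -3 0 0 20; -34 -3 0 0 20; 0 0 0 0 20",
)

```text
time: 4.2
ee_pos: [0.5552, -0.0926, 0.1984]
orientation: [0.735, 0.678, -0.001, 0.001]
wrist_force: [-0.8, -1.9, -0.6]
finger_gap: 0.0282
grip_force: 30.1
```

Emit:
apply_moves(
  deltas="0 0 0 0 20",
)

```text
time: 4.28
ee_pos: [0.5565, -0.0869, 0.1981]
orientation: [0.733, 0.68, 0.0, -0.0]
wrist_force: [-0.8, 1.3, -0.9]
finger_gap: 0.0286
grip_force: 30.1
```

```bash
python3 - <<'E'
from h import *
s=wrist("w3");o=observe();print(s["pos"],yaw(o))
W=world(s,camT(s));W2=W.copy()
# held slat in tool coords
Rt=R.from_quat(s["quat"]).as_matrix();Tl=(W-s["pos"])@Rt
for v in range(165,240,12): print(v,Tl[v,310].round(4),Tl[v,330].round(4),W[v,320].round(4))
E
```

```text
[ 0.55654364 -0.08694371  0.19805009] -4.1695839353074655
165 [ 0.0503 -0.0038 -0.0045] [ 0.0503  0.0054 -0.0044] [ 0.5611 -0.0368  0.2029]
177 [ 0.0448 -0.0038 -0.0048] [ 0.0448  0.0054 -0.0047] [ 0.5607 -0.0424  0.2026]
189 [ 0.039  -0.0039 -0.0041] [ 0.0389  0.0055 -0.004 ] [ 0.5603 -0.0478  0.2035]
201 [ 0.0331 -0.004  -0.0039] [ 0.0333  0.0055 -0.0048] [ 0.5598 -0.0539  0.2024]
213 [ 0.0271 -0.004  -0.0039] [ 0.0273  0.0056 -0.0044] [ 0.5594 -0.0598  0.2025]
225 [ 0.0212 -0.004  -0.0045] [ 0.0209  0.0057 -0.0035] [ 0.559  -0.066   0.2022]
237 [ 0.0149 -0.0041 -0.0042] [ 0.0153  0.0057 -0.0051] [ 0.5585 -0.0722  0.2022]
```

View pics/w3.png

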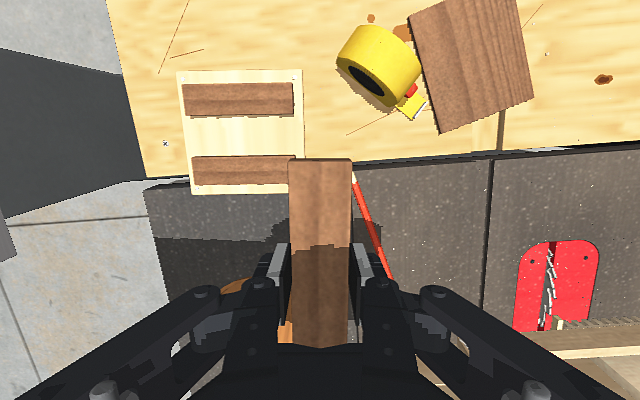

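The view shows the pad in full: corners near (178,70), (303,70), (301,190), (192,193), fixed slats at (238,98) and (240,171), the latter slightly occluded, and the held slat's end at v=158.

```bash
python3 - <<'E'
from h import *
s=dict(np.load("pics/w3.npz"))
slat(s,(176,78,300,118),.02); slat(s,(186,150,287,190),.02)
W=world(s,camT(s))
# pad outline: light, z~.008
r=s["pixels"];m=np.zeros(r.shape[:2],np.uint8);z=W[...,2];sub=np.s_[60:200,172:308]
m[sub]=((z[sub]>.004)&(z[sub]<.026)).astype(np.uint8);m=cv2.morphologyEx(m,cv2.MORPH_OPEN,np.ones((3,3)))
P=W[(m>0)];print("pad",cv2.minAreaRect((P[:,:2]*1e3).astype(np.float32)))
# held slat: top pixels in tool coords
Rt=R.from_quat(s["quat"]).as_matrix();Tl=(W-s["pos"])@Rt
k=(abs(Tl[...,2]+.0043)<.003)&(abs(Tl[...,1])<.025)&(Tl[...,0]>.03)&(Tl[...,0]<.08);Q=Tl[k][:,:2]*1e3
print("held x max",np.percentile(Q[:,0],99.5),"y",np.percentile(Q[:,1],[.5,99.5]))
rw=[(x,Q[abs(Q[:,0]-x)<2,1].min(),Q[abs(Q[:,0]-x)<2,1].max()) for x in(32,40,48)];print(np.round(rw,1))
E
```

```text
slat centre mm [482.2   9.3] size [ 29.2 108.9] angle 176.65
slat centre mm [473.7 -61.6] size [29.5 99.9] angle 176.69
pad ((479.6259765625, -26.470428466796875), (130.1475830078125, 129.84300231933594), 86.68802642822266)
held x max 52.31122421500893 y [-14.21218629  15.32469829]
[[ 32.  -14.   15.2]
 [ 40.  -14.4  15.4]
 [ 48.  -14.   15.2]]
```

```bash
python3 -c "
from h import *
plan([.5191,-.0265,.06],-3.32,5,20)"
```

```text
t=4.33 now [ 0.557  -0.085   0.1979] -4.2 F [ 0.3  1.  -1.3]
11.1 -8.4 27.6 -0.17 20;
11.1 -8.4 27.6 -0.17 20;
11.2 -8.3 27.6 -0.17 20;
11.2 -8.3 27.6 -0.17 20;
11.2 -8.3 27.6 -0.17 20
```

Emit:
apply_moves(
  deltas="11 -8.4 27.6 -0.2 20; 11 -8.4 27.6 -0.2 20; 11 -8.3 27.6 -0.2 20; 11 -8.3 27.6 -0.2 20; 11 -8.3 27.6 -0.1 20",
)

```text
time: 4.75
ee_pos: [0.5187, -0.0251, 0.0586]
orientation: [0.726, 0.688, 0.0, -0.0]
wrist_force: [0.9, -0.7, -0.9]
finger_gap: 0.0284
grip_force: 30.1
```

Emit:
apply_moves(
  deltas="0 0 0 0 20; 0 0 0 0 20; 0 0 0 0 20",
)

```text
time: 5.0
ee_pos: [0.5205, -0.0277, 0.0611]
orientation: [0.726, 0.687, 0.001, 0.001]
wrist_force: [-0.7, -0.1, -0.3]
finger_gap: 0.0286
grip_force: 30.1
```

```bash
python3 -c "
from h import *
plan([.5191,-.0265,.029],-3.32,1,20)"
```

```text
t=5.00 now [ 0.5205 -0.0277  0.0611] -3.2 F [-0.7 -0.1 -0.3]
1.2 -1.5 32.1 0.14 20
```

Emit:
apply_moves(
  deltas="0.6 -0.7 15 0.1 20; 0.6 -0.7 12 0 20; 0 0 0 0 20; 0 0 0 0 20",
)

```text
time: 5.33
ee_pos: [0.5181, -0.0274, 0.033]
orientation: [0.728, 0.686, -0.0, 0.0]
wrist_force: [-0.1, -0.0, -0.6]
finger_gap: 0.0283
grip_force: 30.1
```

```bash
python3 -c "
from h import *
plan([.5191,-.0265,.0285],-3.32,1,20)"
```

```text
t=5.33 now [ 0.5181 -0.0274  0.033 ] -3.4 F [-0.1 -0.  -0.6]
1.0 1.0 4.5 -0.06 20
```

Emit:
apply_moves(
  deltas="1 1 2.5 0 20; 0 0 2.5 0 20; 0 0 0 0 20; 0 0 0 0 20",
)

```text
time: 5.67
ee_pos: [0.5193, -0.0261, 0.028]
orientation: [0.728, 0.686, 0.0, 0.0]
wrist_force: [0.2, 0.7, 1.4]
finger_gap: 0.0286
grip_force: 30.2
```

```bash
python3 -c "
from h import *
plan([.5191,-.0265,.0277],-3.32,1,20)"
```

```text
t=5.67 now [ 0.5193 -0.0261  0.028 ] -3.4 F [0.2 0.7 1.4]
-0.4 -0.1 0.3 -0.04 20
```

Emit:
apply_moves(
  deltas="0 0 0 0 36; 0 0 0 0 42; 0 0 0 0 42; 0 0 -15 0 42; 0 0 -30 0 50",
)

```text
time: 6.08
ee_pos: [0.5164, -0.0262, 0.0705]
orientation: [0.727, 0.686, -0.003, -0.001]
wrist_force: [1.1, 0.4, -0.1]
finger_gap: 0.0496
grip_force: 0.0
```

Emit:
apply_moves(
  deltas="0 0 -35 0 60; 20 0 -30 0 60; 35 0 -10 0.5 60; 38 0 0 0.5 60; 38 0 0 0.5 60",
)

```text
time: 6.5
ee_pos: [0.5281, 0.106, 0.1492]
orientation: [0.737, 0.676, 0.001, 0.0]
wrist_force: [-0.1, 0.7, -0.3]
finger_gap: 0.0598
grip_force: 0.0
```

Emit:
apply_moves(
  deltas="38 0 0 0.5 60; 38 0 0 0.5 60; 38 0 0 0.5 60; 0 0 0 0 60; 0 0 0 0 60",
)

```text
time: 6.92
ee_pos: [0.5376, 0.2208, 0.1472]
orientation: [0.744, 0.669, -0.0, -0.0]
wrist_force: [0.9, -1.7, -0.3]
finger_gap: 0.0601
grip_force: 0.0
```

```bash
python3 - <<'E'
from h import *
s=wrist("w4");o=observe();print(s["pos"],yaw(o))
W=world(s,camT(s));m=((W[...,2]>.027)&(W[...,2]<.037)&(abs(W[...,0]-.48)<.09)&(abs(W[...,1]+.02)<.09)).astype(np.uint8)
P=W[m>0];print(len(P),P[:,2].std(),P[:,2].mean());print(cv2.minAreaRect((P[:,:2]*1e3).astype(np.float32)))
E
```

```text
[0.53760643 0.22080837 0.14722082] -6.257079418755517
0 nan nan
((0.0, 0.0), (0.0, 0.0), 0.0)
  ret = _var(a, axis=axis, dtype=dtype, out=out, ddof=ddof,
  arrmean = um.true_divide(arrmean, div, out=arrmean,
  ret = ret.dtype.type(ret / rcount)
<stdin>:4: RuntimeWarning: Mean of empty slice.
  ret = ret.dtype.type(ret / rcount)
```

View pics/w4.png

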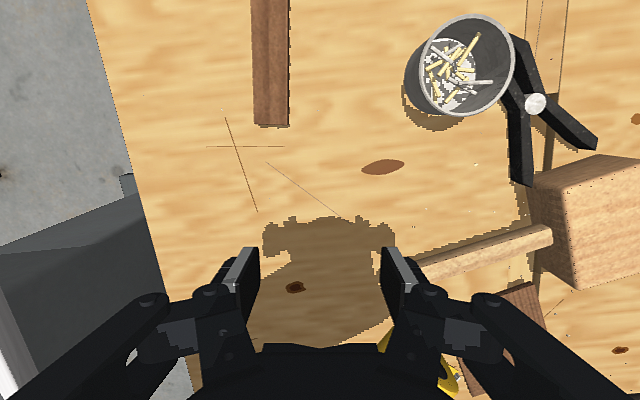

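The view shows slat a's near end at (271,60), untouched, and the cup at (465,65). The pad is out of frame, so I'll check it on the way back.

```bash
python3 -c "
from h import *
plan([.509,.3458,.05],-7.76,4,60)"
```

```text
t=6.97 now [0.5379 0.2185 0.1473] -6.3 F [ 0.2 -0.1  0.1]
30.9 -10.7 24.3 0.38 60;
30.8 -10.9 24.3 0.38 60;
30.7 -11.1 24.3 0.38 60;
30.6 -11.3 24.3 0.38 60
```

Emit:
apply_moves(
  deltas="31 -11 24 0.4 60; 31 -11 24 0.4 60; 31 -11 24 0.4 60; 31 -11 24 0.4 60; 0 0 0 0 60",
)

```text
time: 7.38
ee_pos: [0.5044, 0.3512, 0.0467]
orientation: [0.752, 0.659, -0.003, -0.001]
wrist_force: [-2.2, 0.4, -0.8]
finger_gap: 0.0601
grip_force: 0.0
```

Emit:
apply_moves(
  deltas="0 0 0 0 60; 0 0 0 0 60",
)

```text
time: 7.55
ee_pos: [0.5105, 0.3446, 0.0519]
orientation: [0.755, 0.656, -0.0, 0.001]
wrist_force: [0.6, -0.8, 0.1]
finger_gap: 0.0603
grip_force: 0.0
```

```bash
python3 -c "
from h import *
plan([.509,.3458,.0075],-7.76,2,60)"
```

```text
t=7.55 now [0.5105 0.3446 0.0519] -8.1 F [ 0.6 -0.8  0.1]
0.5 -0.8 22.2 -0.15 60;
0.5 -0.8 22.2 -0.15 60
```

Emit:
apply_moves(
  deltas="0.5 -0.8 22 -0.1 60; 0.5 -0.8 22 -0.1 60; 0 0 0 0 50; 0 0 0 0 30; 0 0 0 0 20",
)

```text
time: 7.97
ee_pos: [0.5096, 0.3468, 0.0095]
orientation: [0.754, 0.657, 0.001, 0.0]
wrist_force: [0.5, 0.5, 0.4]
finger_gap: 0.0288
grip_force: 29.2
```

Emit:
apply_moves(
  deltas="0 0 0 0 20; 0 0 0 0 20; 0 0 0 0 20; 0 0 0 0 20",
)

```text
time: 8.3
ee_pos: [0.5094, 0.3478, 0.0094]
orientation: [0.753, 0.658, 0.001, 0.0]
wrist_force: [-0.6, -1.9, 7.0]
finger_gap: 0.0286
grip_force: 30.6
```

```bash
python3 -c "
from h import *
plan([.57,-.02,.2],-3.32,10,20)"
```

```text
t=8.30 now [0.5094 0.3478 0.0094] -7.8 F [-0.6 -1.9  7. ]
-35.6 11.0 -19.1 -0.45 20;
-35.7 10.7 -19.1 -0.45 20;
-35.8 10.4 -19.1 -0.45 20;
-35.9 10.1 -19.1 -0.45 20;
-35.9 9.9 -19.1 -0.45 20;
-36.0 9.6 -19.1 -0.45 20;
-36.1 9.3 -19.1 -0.45 20;
-36.2 9.0 -19.1 -0.45 20;
-36.2 8.7 -19.1 -0.45 20;
-36.3 8.5 -19.1 -0.45 20
```

Emit:
apply_moves(
  deltas="0 0 -30 0 20; -20 6 -40 -0.4 20; -38 6 -40 -0.4 20; -40 6 -40 -0.4 20; -40 6 -38 -0.4 20",
)

```text
time: 8.72
ee_pos: [0.5138, 0.2389, 0.1647]
orientation: [0.744, 0.669, 0.001, -0.0]
wrist_force: [1.3, 0.3, 0.1]
finger_gap: 0.0284
grip_force: 29.6
```

Emit:
apply_moves(
  deltas="-40 6 0 -0.4 20; -40 6 0 -0.4 20; -40 6 0 -0.4 20; -40 6 0 -0.4 20; -40 6 0 -0.4 20",
)

```text
time: 9.13
ee_pos: [0.5249, 0.0361, 0.1634]
orientation: [0.732, 0.681, 0.001, 0.0]
wrist_force: [0.7, -0.1, -0.3]
finger_gap: 0.0284
grip_force: 29.6
```

Emit:
apply_moves(
  deltas="-40 8 0 -0.4 20; -40 8 0 -0.4 20; -35 8 0 0 20; 0 0 0 0 20; 0 0 0 0 20",
)

```text
time: 9.55
ee_pos: [0.5414, -0.0812, 0.1631]
orientation: [0.729, 0.684, 0.0, 0.0]
wrist_force: [-0.0, 0.8, -0.8]
finger_gap: 0.028
grip_force: 29.7
```

Emit:
apply_moves(
  deltas="0 0 0 0 20",
)

```text
time: 9.63
ee_pos: [0.5415, -0.078, 0.1628]
orientation: [0.728, 0.686, 0.0, -0.0]
wrist_force: [-0.9, 0.4, 0.5]
finger_gap: 0.0282
grip_force: 29.7
```

```bash
cat >> h.py <<'E'
def held(s):
    W=world(s,camT(s));Tl=(W-s["pos"])@R.from_quat(s["quat"]).as_matrix()
    k=(Tl[...,2]>-.012)&(Tl[...,2]<.004)&(abs(Tl[...,1])<.025)&(Tl[...,0]>.03)&(Tl[...,0]<.08);Q=Tl[k]*1e3
    print("held z",np.median(Q[:,2]),"x max",np.percentile(Q[:,0],99.5),[(x,Q[abs(Q[:,0]-x)<2,1].min().round(1),Q[abs(Q[:,0]-x)<2,1].max().round(1),np.median(Q[abs(Q[:,0]-x)<2,2]).round(1)) for x in(32,40,48)])
def pieces(s,lo,hi,x0,x1,y0,y1):
    W=world(s,camT(s));m=((W[...,2]>lo)&(W[...,2]<hi)&(W[...,0]>x0)&(W[...,0]<x1)&(W[...,1]>y0)&(W[...,1]<y1)).astype(np.uint8)
    n,l,st,_=cv2.connectedComponentsWithStats(m)
    for i in range(1,n):
        if st[i,4]>300: P=W[l==i];rc=cv2.minAreaRect((P[:,:2]*1e3).astype(np.float32));print("piece",np.round(rc[0],1),np.round(rc[1],1),round(rc[2],2),"z",np.median(P[:,2]).round(4),st[i])
E
python3 - <<'E'
from h import *
s=wrist("w5");o=observe();print(s["pos"],yaw(o))
held(s);pieces(s,.027,.037,.4,.56,-.1,.06)
pieces(s,.003,.026,.4,.56,-.1,.06)
E
```

```text
[ 0.54147718 -0.07802804  0.16281077] -3.2750581445094777
held z -3.0221920626332617 x max 54.44595405447245 [(32, np.float64(-14.2), np.float64(15.3), np.float64(-3.1)), (40, np.float64(-14.4), np.float64(15.6), np.float64(-3.0)), (48, np.float64(-14.2), np.float64(15.4), np.float64(-3.1))]
piece [519.4 -28.7] [109.5  30.1] 86.65 z 0.0325 [ 272   80   37  126 3185]
piece [479.4 -26.9] [129.7 129.8] 86.66 z 0.0093 [  177    72   143   137 13458]
```

View pics/w5.png

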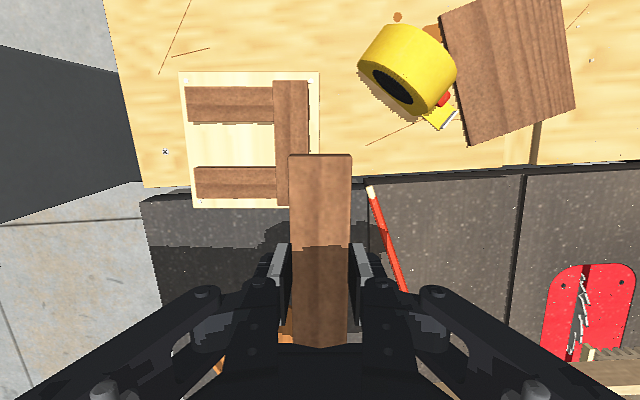

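The first slat lies flush at the far end (296,130), matching the target within 0.2 mm, and slat a is held level. Now I'll place it at the near end.

```bash
python3 -c "
from h import *
plan([.4391,-.0242,.06],-3.34,5,20)"
```

```text
t=9.68 now [ 0.5415 -0.0772  0.1627] -3.3 F [-0.2  0.3  0.9]
9.4 -21.0 20.5 0.01 20;
9.4 -21.0 20.5 0.01 20;
9.4 -21.0 20.5 0.01 20;
9.4 -21.1 20.5 0.01 20;
9.4 -21.1 20.5 0.01 20
```

Emit:
apply_moves(
  deltas="9.4 -21 10 0 20; 9.4 -21 20 0 20; 9.4 -21 20 0 20; 9.4 -21 25 0 20; 9.4 -21 27 0 20",
)

```text
time: 10.1
ee_pos: [0.4388, -0.0231, 0.0603]
orientation: [0.726, 0.687, 0.001, 0.0]
wrist_force: [0.4, -0.1, -0.9]
finger_gap: 0.0284
grip_force: 29.7
```

Emit:
apply_moves(
  deltas="0 0 0 0 20; 0 0 0 0 20; 0 0 0 0 20; 0 0 0 0 20",
)

```text
time: 10.43
ee_pos: [0.4411, -0.025, 0.0617]
orientation: [0.727, 0.686, 0.001, 0.001]
wrist_force: [0.4, -0.2, -0.7]
finger_gap: 0.0284
grip_force: 29.8
```

```bash
python3 -c "
from h import *
plan([.4391,-.0242,.034],-3.34,2,20)"
```

```text
t=10.43 now [ 0.4411 -0.025   0.0617] -3.3 F [ 0.4 -0.2 -0.7]
0.3 -1.0 13.9 0.02 20;
0.3 -1.0 13.9 0.02 20
```

Emit:
apply_moves(
  deltas="0.3 -1 14 0 20; 0.3 -1 14 0 20; 0 0 0 0 20; 0 0 0 0 20; 0 0 0 0 20",
)

```text
time: 10.85
ee_pos: [0.4384, -0.0248, 0.0335]
orientation: [0.728, 0.686, 0.0, 0.0]
wrist_force: [0.1, -0.3, 0.6]
finger_gap: 0.0282
grip_force: 29.8
```

```bash
python3 -c "
from h import *
plan([.4391,-.0242,.0294],-3.34,1,20)"
```

```text
t=10.85 now [ 0.4384 -0.0248  0.0335] -3.4 F [ 0.1 -0.3  0.6]
0.7 0.7 4.1 -0.03 20
```

Emit:
apply_moves(
  deltas="0.7 0.7 2.2 0 20; 0 0 2.2 0 20; 0 0 0 0 20; 0 0 0 0 20",
)

```text
time: 11.18
ee_pos: [0.4393, -0.0237, 0.0293]
orientation: [0.727, 0.686, 0.001, 0.0]
wrist_force: [-3.0, 1.0, 13.0]
finger_gap: 0.0286
grip_force: 31.4
```

```bash
python3 -c "
from h import *
plan([.4391,-.0242,.0294],-3.34,1,20)"
```

```text
t=11.18 now [ 0.4393 -0.0237  0.0293] -3.4 F [-3.  1. 13.]
-0.5 -0.2 -0.1 -0.01 20
```

Emit:
apply_moves(
  deltas="0 0 0 0 36; 0 0 0 0 42; 0 0 0 0 42; 0 0 -15 0 42; 0 0 -30 0 50",
)

```text
time: 11.6
ee_pos: [0.4357, -0.0243, 0.0712]
orientation: [0.727, 0.686, -0.003, -0.001]
wrist_force: [-0.2, 1.6, 0.1]
finger_gap: 0.0496
grip_force: 0.0
```

Emit:
apply_moves(
  deltas="0 0 -40 0 50; -20 6 -40 0 50; -20 6 -40 0 50; -20 6 -40 0 50; -20 6 -40 0 50",
)

```text
time: 12.02
ee_pos: [0.4555, -0.0999, 0.2629]
orientation: [0.727, 0.686, 0.0, -0.0]
wrist_force: [0.9, 0.6, 1.4]
finger_gap: 0.0499
grip_force: 0.0
```

Emit:
apply_moves(
  deltas="-20 4 -30 0 50; 0 0 0 0 50; 0 0 0 0 50; 0 0 0 0 50",
)

```text
time: 12.35
ee_pos: [0.4585, -0.1188, 0.2902]
orientation: [0.727, 0.686, -0.0, -0.0]
wrist_force: [0.7, -0.2, 0.6]
finger_gap: 0.0499
grip_force: 0.0
```

```bash
python3 - <<'E'
from h import *
s=wrist("w6");o=observe();print(s["pos"],yaw(o))
pieces(s,.027,.037,.4,.56,-.1,.06)
pieces(s,.003,.014,.4,.56,-.1,.06)
pieces(s,.090,.115,.38,.56,-.35,-.15)
pieces(s,.010,.05,.38,.56,-.35,-.15)
E
```

```text
[ 0.45846391 -0.11880478  0.2902449 ] -3.297637400603462
piece [439.4 -24.2] [109.4  30.1] 86.66 z 0.0325 [ 287   53   26   93 2217]
piece [519.3 -28.8] [109.4  30.4] 86.64 z 0.0325 [ 351   53   27   93 2246]
piece [480.1 -26.2] [130.3 132. ] 86.52 z 0.0084 [ 281   48  102  104 2259]
piece [479.9 -26.4] [41.7 51.6] 86.69 z 0.0085 [ 312   85   40   34 1304]
piece [ 468.9 -245.4] [134.3  14.2] 81.73 z 0.1037 [ 324  233   21  100 1172]
piece [ 466.3 -243.9] [125.8 116.5] 87.91 z 0.0184 [ 290  217   81   86 3983]
```

View pics/w6.png

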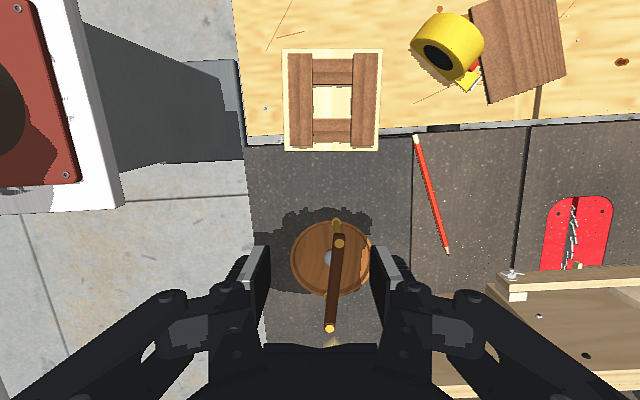

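The crib is done: slats at (300,100) and (364,100), flush and square, centred at ±40.0 mm. The dish bar runs from (340,243) to (330,328) with the ball at about (328,257). Now I'll go over the bar.

```bash
python3 -c "
from h import *
plan([.4685,-.2454,.2],-8.27,5,50)"
```

```text
t=12.40 now [ 0.4582 -0.1184  0.2897] -3.3 F [ 0.3  0.  -1.5]
-25.2 3.5 17.9 0.99 50;
-25.2 4.0 17.9 0.99 50;
-25.1 4.4 17.9 0.99 50;
-25.0 4.8 17.9 0.99 50;
-24.9 5.3 17.9 0.99 50
```

Emit:
apply_moves(
  deltas="-25.2 3.5 18 1 50; -25.2 4 18 1 50; -25 4.4 18 1 50; -25 4.8 18 1 50; -25 5.3 18 1 50",
)

```text
time: 12.82
ee_pos: [0.4684, -0.2461, 0.1989]
orientation: [0.756, 0.654, -0.0, -0.001]
wrist_force: [0.4, 0.6, -0.5]
finger_gap: 0.0501
grip_force: 0.0
```

Emit:
apply_moves(
  deltas="0 0 0 0 50; 0 0 0 0 50; 0 0 0 0 50; 0 0 0 0 50",
)

```text
time: 13.15
ee_pos: [0.4694, -0.2447, 0.2009]
orientation: [0.756, 0.655, 0.0, -0.0]
wrist_force: [-0.1, 0.2, 0.1]
finger_gap: 0.0497
grip_force: 0.0
```

```bash
cat >> h.py <<'E'
def ball(s,x0=-1,x1=2,y0=-1,y1=2):
    """grey bright blob, small saturation, near dish"""
    W=world(s,camT(s));hsv=cv2.cvtColor(s["pixels"],cv2.COLOR_BGR2HSV)
    return W,hsv
E
python3 - <<'E'
from h import *
s=wrist("w7");o=observe();print(s["pos"],yaw(o),o["q"].round(2) if hasattr(o["q"],'round') else o["q"])
pieces(s,.092,.115,.38,.56,-.35,-.15)
plan([.4685,-.2454,.11],-8.27,3,50)
E
```

```text
[ 0.46935918 -0.24468914  0.20093971] -8.221836284920615 [-0.42  0.13  0.9   1.83 -0.11  1.23  0.36]
piece [ 468.9 -245.3] [132.7  14. ] 81.97 z 0.1037 [ 310  126   18  155 2578]
t=13.20 now [ 0.4695 -0.2448  0.2012] -8.2 F [ 0.4  0.5 -0.1]
-0.3 -0.3 30.4 0.02 50;
-0.3 -0.3 30.4 0.02 50;
-0.3 -0.3 30.4 0.02 50
```

View pics/w7.png

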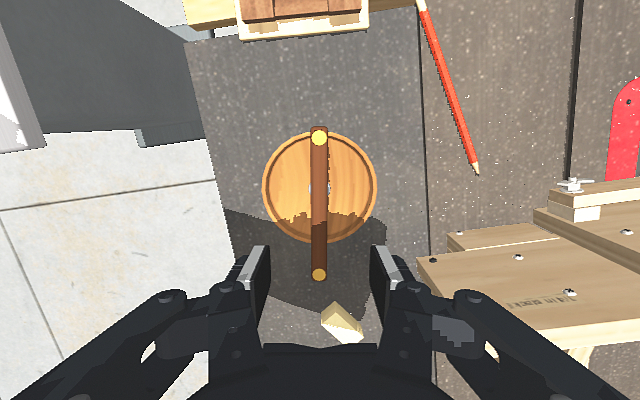

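The bar is centred at (319,205) between the fingers, with the ball under it at (319,187). I'll descend.

Emit:
apply_moves(
  deltas="-0.3 -0.3 30 0 44; -0.3 -0.3 30 0 44; -0.3 -0.3 30 0 44; 0 0 0 0 44; 0 0 0 0 44",
)

```text
time: 13.62
ee_pos: [0.4675, -0.246, 0.1109]
orientation: [0.756, 0.654, -0.001, -0.001]
wrist_force: [0.2, -0.2, 1.3]
finger_gap: 0.0438
grip_force: 0.0
```

Emit:
apply_moves(
  deltas="0 0 0 0 44; 0 0 0 0 44",
)

```text
time: 13.78
ee_pos: [0.4693, -0.2472, 0.113]
orientation: [0.757, 0.654, 0.001, 0.001]
wrist_force: [-0.2, -0.3, 0.6]
finger_gap: 0.0442
grip_force: 0.0
```

```bash
python3 -c "
from h import *
plan([.4684,-.2453,.0785],-8.15,2,30)"
```

```text
t=13.78 now [ 0.4693 -0.2472  0.113 ] -8.3 F [-0.2 -0.3  0.6]
0.9 -0.6 17.2 -0.09 30;
0.9 -0.6 17.2 -0.09 30
```

Emit:
apply_moves(
  deltas="0.9 -0.6 17 -0.1 40; 0.9 -0.6 17 0 34; 0 0 0 0 30; 0 0 0 0 26; 0 0 0 0 24",
)

```text
time: 14.2
ee_pos: [0.4679, -0.2454, 0.0784]
orientation: [0.756, 0.654, 0.001, 0.001]
wrist_force: [0.8, -0.2, -0.1]
finger_gap: 0.0239
grip_force: 0.0
```

Emit:
apply_moves(
  deltas="0 0 0 0 22; 0 0 0 0 22",
)

```text
time: 14.37
ee_pos: [0.4677, -0.2452, 0.078]
orientation: [0.756, 0.654, 0.001, 0.001]
wrist_force: [-0.8, -0.0, -0.3]
finger_gap: 0.0218
grip_force: 0.0
```

```bash
python3 -c "
from h import *
plan([.4684,-.2453,.0785],-8.15,1,20)"
```

```text
t=14.37 now [ 0.4677 -0.2452  0.078 ] -8.3 F [-0.8 -0.  -0.3]
0.0 0.7 -0.5 -0.10 20
```

Well centred. Closing gently.

Emit:
apply_moves(
  deltas="0 0.6 0 0 20; 0 0 0 0 18.5; 0 0 0 0 17; 0 0 0 0 16; 0 0 0 0 15",
  squeeze=40,
)

```text
time: 14.78
ee_pos: [0.4678, -0.2451, 0.077]
orientation: [0.756, 0.654, 0.0, 0.0]
wrist_force: [1.0, 0.1, 1.1]
finger_gap: 0.015
grip_force: 0.4
```

Emit:
apply_moves(
  deltas="0 0 0 0 14; 0 0 0 0 13; 0 0 0 0 12; 0 0 0 0 10; 0 0 0 0 8",
)

```text
time: 15.2
ee_pos: [0.4679, -0.2451, 0.077]
orientation: [0.756, 0.654, 0.0, 0.0]
wrist_force: [2.7, 1.0, 1.5]
finger_gap: 0.0137
grip_force: 39.3
```

```bash
python3 -c "
from h import *
o=observe();print(o['ee_pos'],yaw(o),o['finger_gap'],o['grip_force'],o['wrist_force'],o['moment'])"
```

```text
[ 0.46792994 -0.24509458  0.07704698] -8.247500834740155 0.013652837999708409 39.31191444396973 [2.6760246  0.954227   1.47539036] [-0.01950219 -0.45059952  0.05877399]
```

Emit:
apply_moves(
  deltas="0 0 0 0 8; 0 0 0 0 8; 0 0 -0.5 0 8; 0 0 -1 0 8; 0 0 -1.5 0 8",
  squeeze=70,
)

```text
time: 15.62
ee_pos: [0.4666, -0.2447, 0.0793]
orientation: [0.756, 0.654, -0.001, -0.001]
wrist_force: [0.9, -0.6, -2.1]
finger_gap: 0.0127
grip_force: 68.1
```

Emit:
apply_moves(
  deltas="0 0 -2 0 8; 0 0 -3 0 8; 0 0 -4 0 8; 0 0 -5 0 8; 0 0 -6 0 8",
)

```text
time: 16.03
ee_pos: [0.4675, -0.245, 0.1003]
orientation: [0.756, 0.654, -0.0, -0.0]
wrist_force: [0.4, -0.2, -3.0]
finger_gap: 0.0131
grip_force: 68.2
```

Emit:
apply_moves(
  deltas="0 0 -6 0 8; 0 0 -6 0 8; 0 0 -6 0 8; 0 0 -6 0 8; 0 0 -6 0 8",
)

```text
time: 16.45
ee_pos: [0.4677, -0.245, 0.1306]
orientation: [0.756, 0.654, 0.0, 0.0]
wrist_force: [0.0, 0.6, -2.8]
finger_gap: 0.0125
grip_force: 68.2
```

Emit:
apply_moves(
  deltas="0 0 -6 0 8; 0 0 -6 0 8; 0 0 -6 0 8; 0 0 -6 0 8; 0 0 -5 0 8",
)

```text
time: 16.87
ee_pos: [0.4677, -0.2451, 0.1596]
orientation: [0.756, 0.654, 0.0, 0.0]
wrist_force: [-0.7, -0.1, -3.0]
finger_gap: 0.0123
grip_force: 68.2
```

Emit:
apply_moves(
  deltas="0 0 -4 0 8; 0 0 -3 0 8; 0 0 -2 0 8; 0 0 -1 0 8; 0 0 0 0 8",
)

```text
time: 17.28
ee_pos: [0.4676, -0.245, 0.169]
orientation: [0.756, 0.654, -0.0, 0.0]
wrist_force: [-0.1, -0.7, -3.1]
finger_gap: 0.0128
grip_force: 68.2
```

```bash
python3 - <<'E'
from h import *
s=wrist("w8");s2=snapshot("scene");cv2.imwrite("pics/sc8.png",cv2.resize(s2["pixels"][130:320,270:470],None,fx=3,fy=3))
np.savez("pics/sc8.npz",**s2)
o=observe();print(s["pos"],o["orientation"],o["finger_gap"],o["wrist_force"],o["moment"])
pieces(s,s["pos"][2]+.01,s["pos"][2]+.04,.38,.56,-.35,-.15)
E
```

```text
[ 0.4676295  -0.24504451  0.16895791] [ 7.56122810e-01  6.54429727e-01 -1.20667701e-04 -1.21967562e-04] 0.012814384538256422 [ 0.18343285 -0.36415153 -2.77158742] [-0.00649794 -0.02799244 -0.07295602]
piece [ 472.6 -229. ] [97.4 39.1] 68.39 z 0.1958 [ 272  130   96  218 9121]
```

View pics/sc8.png

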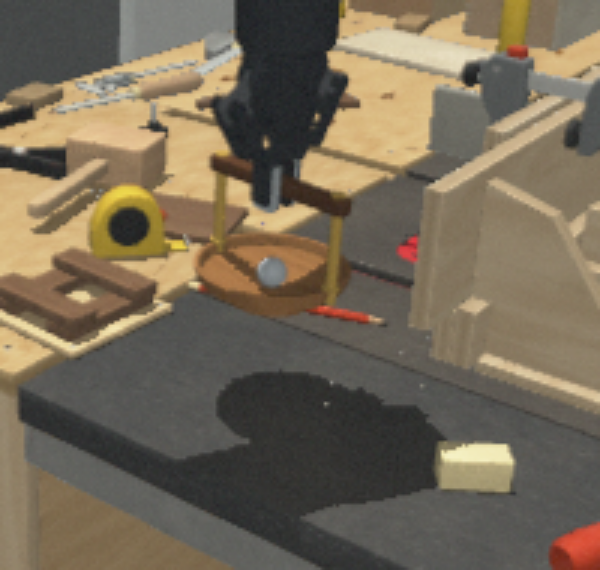

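Lifted level, with the ball in the middle of the dish (crop (271,270)). Now the quarter turn in the air.

Emit:
apply_moves(
  deltas="0 0 0 0.5 8; 0 0 0 1 8; 0 0 0 1.5 8; 0 0 0 2 8; 0 0 0 3 8",
)

```text
time: 17.8
ee_pos: [0.4675, -0.245, 0.1688]
orientation: [0.801, 0.599, -0.0, -0.0]
wrist_force: [0.4, -0.3, -2.3]
finger_gap: 0.013
grip_force: 68.2
```

Emit:
apply_moves(
  deltas="0 0 0 4 8; 0 0 0 4 8; 0 0 0 4 8; 0 0 0 4 8; 0 0 0 4 8",
)

```text
time: 18.22
ee_pos: [0.4675, -0.245, 0.1688]
orientation: [0.893, 0.45, -0.0, -0.0]
wrist_force: [-0.2, 0.1, -3.2]
finger_gap: 0.0127
grip_force: 68.2
```

Emit:
apply_moves(
  deltas="0 0 0 4 8; 0 0 0 4 8; 0 0 0 4 8; 0 0 0 4 8; 0 0 0 4 8",
)

```text
time: 18.63
ee_pos: [0.4676, -0.245, 0.1688]
orientation: [0.958, 0.288, -0.0, 0.0]
wrist_force: [-0.1, 0.2, -2.9]
finger_gap: 0.0126
grip_force: 68.2
```

Emit:
apply_moves(
  deltas="0 0 0 4 8; 0 0 0 4 8; 0 0 0 4 8; 0 0 0 4 8; 0 0 0 4 8",
)

```text
time: 19.05
ee_pos: [0.4676, -0.245, 0.1688]
orientation: [0.993, 0.117, -0.0, 0.0]
wrist_force: [-0.5, -0.1, -2.9]
finger_gap: 0.0127
grip_force: 68.2
```

Emit:
apply_moves(
  deltas="0 0 0 4 8; 0 0 0 4 8; 0 0 0 3 8; 0 0 0 2 8; 0 0 0 2 8",
)

```text
time: 19.47
ee_pos: [0.4676, -0.2449, 0.1688]
orientation: [1.0, -0.012, -0.0, 0.0]
wrist_force: [-0.3, -0.1, -3.7]
finger_gap: 0.0129
grip_force: 68.2
```

Emit:
apply_moves(
  deltas="0 0 0 1 8; 0 0 0 1 8; 0 0 0 0 8; 0 0 0 0 8; 0 0 0 0 8",
)

```text
time: 19.88
ee_pos: [0.4676, -0.245, 0.1689]
orientation: [1.0, -0.028, -0.0, 0.0]
wrist_force: [-1.1, -0.2, -3.3]
finger_gap: 0.0128
grip_force: 68.2
```

```bash
python3 - <<'E'
from h import *
o=observe();print(o["q"],o["orientation"])
plan([.4797,-.0265,.161],-93.35,1,8)
E
```

```text
[-0.60519092  0.2245212   1.14676375  1.88315194 -0.22181886  1.17372667
 -1.00808723] [ 9.99604412e-01 -2.81250366e-02 -2.92339734e-05  3.98167057e-06]
t=19.88 now [ 0.4676 -0.245   0.1689] -93.2 F [-1.1 -0.2 -3.3]
-0.2 -218.9 7.9 0.13 8
```

Emit:
apply_moves(
  deltas="0 -1 0 0 8; 0 -2 0 0 8; 0 -3 0 0 8; 0 -4 0 0 8; 0 -5 0 0 8",
)

```text
time: 20.3
ee_pos: [0.4684, -0.2298, 0.1689]
orientation: [1.0, -0.028, -0.0, 0.0]
wrist_force: [0.7, -0.4, -3.6]
finger_gap: 0.0126
grip_force: 68.3
```

Emit:
apply_moves(
  deltas="0 -6 0 0 8; 0 -7 0 0 8; 0 -8 0 0 8; 0 -9 0 0 8; 0 -9 0 0 8",
)

```text
time: 20.72
ee_pos: [0.4707, -0.1901, 0.1689]
orientation: [1.0, -0.028, 0.0, -0.0]
wrist_force: [-0.7, 0.3, -2.4]
finger_gap: 0.0127
grip_force: 68.3
```

Emit:
apply_moves(
  deltas="0 -9 0 0 8; 0 -9 0 0 8; 0 -9 0 0 8; 0 -9 0 0 8; 0 -9 0 0 8",
)

```text
time: 21.13
ee_pos: [0.4732, -0.1451, 0.1689]
orientation: [1.0, -0.028, 0.0, -0.0]
wrist_force: [-0.0, 1.1, -2.4]
finger_gap: 0.0129
grip_force: 68.3
```

Emit:
apply_moves(
  deltas="0 -9 0 0 8; 0 -9 0 0 8; 0 -9 0 0 8; 0 -9 0 0 8; 0 -9 0 0 8",
)

```text
time: 21.55
ee_pos: [0.4757, -0.1001, 0.1689]
orientation: [1.0, -0.028, 0.0, -0.0]
wrist_force: [0.0, 0.2, -2.1]
finger_gap: 0.0128
grip_force: 68.3
```

Emit:
apply_moves(
  deltas="0 -9 0 0 8; 0 -9 0 0 8; 0 -9 0 0 8; 0 -9 0 0 8; 0 -8 0 0 8",
)

```text
time: 21.97
ee_pos: [0.4783, -0.0562, 0.1689]
orientation: [1.0, -0.028, -0.0, -0.0]
wrist_force: [0.3, -0.4, -2.9]
finger_gap: 0.0127
grip_force: 68.2
```

Emit:
apply_moves(
  deltas="0 -7 0 0 8; 0 -6 0 0 8; 0 -5 0 0 8; 0 -4 0 0 8; 0 -3 0 0 8",
)

```text
time: 22.38
ee_pos: [0.4797, -0.032, 0.1689]
orientation: [1.0, -0.028, -0.0, 0.0]
wrist_force: [-0.2, 0.1, -2.6]
finger_gap: 0.0126
grip_force: 68.2
```

Emit:
apply_moves(
  deltas="0 -3 0 0 8; 0 -2 0 0 8; 0 0 0 0 8; 0 0 0 0 8; 0 0 0 0 8",
)

```text
time: 22.8
ee_pos: [0.48, -0.0276, 0.1689]
orientation: [1.0, -0.029, 0.0, 0.0]
wrist_force: [0.3, 0.1, -3.5]
finger_gap: 0.0129
grip_force: 68.2
```

```bash
python3 - <<'E'
from h import *
o=observe();print(o["q"],o["orientation"])
plan([.4797,-.0265,.159],-93.35,1,8)
E
```

```text
[-1.03271313e+00  8.12266679e-04  1.01981767e+00  1.98399591e+00
 -6.02740732e-04  1.15715387e+00 -1.64052687e+00] [ 9.99592799e-01 -2.85347202e-02  1.17462489e-05  6.96502879e-05]
t=22.80 now [ 0.48   -0.0276  0.1689] -93.3 F [ 0.3  0.1 -3.5]
-0.3 -1.1 9.9 0.08 8
```

Emit:
apply_moves(
  deltas="0 -0.5 0.5 0.1 8; 0 -0.5 1 0 8; 0 0 1.5 0 8; 0 0 2 0 8; 0 0 1.5 0 8",
)

```text
time: 23.22
ee_pos: [0.48, -0.0264, 0.1621]
orientation: [1.0, -0.029, -0.0, 0.0]
wrist_force: [0.1, 0.3, -1.7]
finger_gap: 0.013
grip_force: 68.2
```

Emit:
apply_moves(
  deltas="0 0 1.5 0 8; 0 0 1 0 8; 0 0 0.5 0 8; 0 0 0 0 8; 0 0 0 0 8",
)

```text
time: 23.63
ee_pos: [0.48, -0.0264, 0.1594]
orientation: [1.0, -0.029, -0.0, 0.0]
wrist_force: [-0.1, 0.1, -2.7]
finger_gap: 0.0128
grip_force: 68.2
```

Emit:
apply_moves(
  deltas="0 0 0 0 8; 0 0 0 0 8; 0 0 0 0 8; 0 0 0 0 8; 0 0 0 0 8",
)

```text
time: 24.05
ee_pos: [0.4801, -0.0264, 0.1594]
orientation: [1.0, -0.029, 0.0, -0.0]
wrist_force: [-0.1, 0.4, -2.7]
finger_gap: 0.013
grip_force: 68.2
```

```bash
python3 - <<'E'
from h import *
o=observe();print(o["ee_pos"],yaw(o),o["orientation"].tolist() if hasattr(o["orientation"],"tolist") else 0,o["finger_gap"],np.abs(o["joint_velocities"]).max())
s=snapshot("scene");W=world(s);hsv=cv2.cvtColor(s["pixels"],cv2.COLOR_BGR2HSV)
near=(abs(W[...,0]-.48)<.075)&(abs(W[...,1]+.0265)<.075)
k=near&(W[...,2]>.085)&(W[...,2]<.13)&(hsv[...,1]<70)
P=W[k];print("grey px",k.sum(),P.mean(0),P.min(0),P.max(0))
v,u=np.nonzero(k);c=np.array([u.mean(),v.mean()])
# ray through the blob centre onto ball-centre height
h=o["ee_pos"][2]-.077+.0227
d=np.array([(c[0]-s["cx"])/s["fx"],-(c[1]-s["cy"])/s["fy"],-1])@s["extrinsics"][:3,:3].T;p=s["extrinsics"][:3,3];print("ball",c,p+d*(h-p[2])/d[2],"want",o["ee_pos"][:2],h)
# wood: dish rim and bar
D=near&(W[...,2]>.07)&(W[...,2]<.135)&(hsv[...,1]>110);Q=W[D]
A=Q[Q[:,2]>.107];print("dish z range",Q[:,2].min(),np.percentile(Q[:,2],[1,50,99]))
B=W[near&(W[...,2]>.165)&(W[...,2]<.20)&(hsv[...,1]>90)];B=B[np.linalg.norm(B[:,:2]-o["ee_pos"][:2],axis=1)>.02]
X=B-B.mean(0);w=np.linalg.svd(X,full_matrices=False)[2][0];print("bar",len(B),B.mean(0),"dir",w,np.degrees(np.arctan2(w[1],w[0])))
E
```

```text
[ 0.48005242 -0.02636419  0.15940463] -93.35158659439975 [0.99957230415731, -0.029243940954831914, 2.4602704901775604e-05, -8.58972943644694e-06] 0.012978143440521658 0.0027273024720925404
grey px 64 [ 0.47213369 -0.0288087   0.10497907] [ 0.46424307 -0.03639707  0.08769138] [ 0.48238689 -0.0078977   0.11519508]
ball [293.140625 199.140625] [ 0.4719323  -0.02899252  0.10510463] want [ 0.48005242 -0.02636419] 0.10510462718911699
dish z range 0.08029219819525674 [0.08141991 0.10138721 0.13119365]
bar 189 [ 0.46661496 -0.02789623  0.1792076 ] dir [-0.99822572  0.05920271  0.00636052] 176.6058809357503
```

```bash
python3 -c "
from cell import job_done
print(job_done())"
```

```text
the job is handed in; nothing more can be done
None
```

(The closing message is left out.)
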